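# Pick a filter from the slide-lid case

### The job

Slide the blue lid of the plywood case out along its grooves until it comes free, and lay it flat, handle up, in the middle of the green mat. Then lift the yellow filter out of the case and lay it flat on the floor of the red tray. Set both down without dropping them, and leave everything else on the bench where it is.

Things in the scene. Friction and masses are not known exactly. Their poses are not given: they have to be found in the camera images.
- case: Plywood parts case, fixed to the bench, 166 (x) x 152 (y) x 73 mm high; origin: centre of its underside. Its lid slides out through the open -x end (roughly towards the robot) in grooves along both sides; the raised +x end wall stops it. Groove floor 60 mm above the bench, 2 mm vertical play, 2.5 mm play each side, lips above end at 73 mm. No catch; friction 1 to 2 N.
- case_floor (a point): Centre of the case's grey inner floor, 6 mm above the bench, under the lid; axes as the case's. Inside the case is 150 (x) x 124 (y) mm; between the lips of the grooves 124 mm are clear too.
- lid_grip (a point): Grip point of the loose blue lid (panel 156 (x) x 135 (y) x 6 mm, 0.1 to 0.25 kg): on the black bar in its middle, 32 mm above the lid's underside, 8 mm below the bar's top. Bar: 14 mm thick in x, 60 mm long in y, 34 mm high. Axes as the case's. Its x in the case's frame is -4 mm when shut, -24 to -4 mm at the start; the lid is clear of the grooves below -164 mm.
- filter_mid (a point): Centre of the yellow filter lying inside the case under the lid, a little off centre and askew: 120 mm long along its x, round yellow body 44 mm in diameter, 96 mm long, between two black square end caps 50 x 50 x 12 mm. It lies on its caps, so this point is 25 mm above what it lies on. 0.15 to 0.3 kg, balanced here; either way round is the same.
- mat: Green flat mat fixed on the bench, 190 (x) x 170 (y) x 4 mm; origin: centre of its underside. To the left or the right of the case.
- tray: Red open tray fixed on the bench, 190 (x) x 130 (y) x 40 mm high, walls and floor 5 mm; origin: centre of its underside. On the other side of the case from the mat.
- can_blue: Bystander, leave alone: blue spin-on oil filter can standing upright, 76 mm diameter, 103 mm high. Origin: on its underside.
- can_white: Bystander, leave alone: white spin-on oil filter can standing upright, 76 mm diameter, 103 mm high. Origin: on its underside.
- carton_tall: Bystander, leave alone: small upright cardboard carton 70 x 70 x 120 mm high. Origin: on its underside.
- carton_flat: Bystander, leave alone: low cardboard carton 110 x 80 x 60 mm high. Origin: on its underside.
- tape: Bystander, leave alone: roll of brown packing tape lying flat, 100 mm diameter, 48 mm high. Origin: on its underside.
- scanner: Bystander, leave alone: grey and black hand scanner, about 175 mm long, 45 mm high. Origin: on its underside.
- wrench: Bystander, leave alone: steel wrench lying flat, 180 mm long. Origin: on its underside.

How it is judged:
By the outcome, as a careful person would: the job done as asked, in the order asked, and still so for the second after the job is handed in, with the robot touching nothing.
It also fails if it takes over 64 s, if anything falls off the work surface, if the arm or the gripper's body presses on something with over 40 N, if the wrist force passes 120 N, or if a joint passes its speed limit or range.

### The arm

A 6-joint arm with a two-finger parallel gripper is mounted at the origin on the work surface. World frame = base frame: x ahead of the robot, y to its left, z up, the work surface at z = 0. Lengths are in mm, angles in rad, forces in N, time in s.
With the tool pointing down it reaches from about 350 to 875 mm from the base axis. Payload 4.2 kg.
Tool frame: the origin (TCP) lies at the very end of the fingers, on their centre line; the grasp point (between the pads) lies 19 mm behind it; z points along the fingers, y is the line along which they close (so a half turn about z gives the same grasp; the last joint's range is limited). The gripper opens to 85 mm and grips with 20 to 120 N. Pads are 22 mm wide; open, the fingers measure 114 mm over their backs; the gripper's body (76 mm by 85 mm) begins 54 mm behind the grasp point. The pads swing forward as they close: fully open they stand 13 mm farther back than shut.
Start: joints at [-0.978, 0.385, 0.008, 0, -1.194, -0.259], TCP at [204.787, -590.476, 231.312] pointing down, gripper open.
Joint ranges: [-3.14, 3.14], [-1.21, 2.06], [-1.07, 1.41], [-3.16, 2.05], [-2.99, -0.16], [-3.1, 3.1]. Speed limits (rad/s): [2.79, 2.79, 3.14, 3.14, 3.14, 3.14].

### API

Orientations are given as a unit quaternion [x, y, z, w].
In Python, from bench import arm gives the robot as it stands. The module is installed in compiled form; this text tells all that it offers.
- The arm moves only by the tool drive_tool, never from a script. Its argument "targets" is a list of rows, each a list of 5 numbers: the closure, from -1 (fully open) to 1 (shut), then the shift along the tool's x, y, z in mm, then the turn about the tool's z in degrees. In form: [[grip, tx, ty, tz, roll], ...]. A call has 1 to 12 rows; each row is the pose to reach, as a shift and turn from the pose commanded when the call began, along the tool's axes at that moment; what a row does not reach only later rows make up. A row lasts 1/10 s, in which the tool goes at most 50 mm and 8.59 degrees, less where a joint would pass 70% of its speed; a pose out of reach is approached as far as the arm can. A call with a gripper value outside its range is refused whole. The fingers move at their own pace and stop on an object; the grip force is fixed at half the most. Time passes only in rows, so rows that repeat a pose let the fingers close. It gives the time, the measured TCP pose, the force, the opening and the grip force at its end, in the units of the state.
- arm.read_state(): the state, without advancing time (a new reading comes with each control period).
- arm.get_image(name): name is "scene" or "top" or "wrist"; returns the picture (420x560x3 uint8, blue, green, red); there is no depth.
- arm.camera_params(name): a dict with "fov_y" (degrees; the focal length in pixels is half the picture's height over the tangent of half this angle, whatever the lens; pixels are square), "cx", "cy" (the principal point, pixels), "D" ([k1, k2, p1, p2, k3] as OpenCV has them; the pictures are not rectified), "rvec" (rotation vector, rad) and "tvec" (3), from world to camera coordinates, as OpenCV has them; the wrist camera has in their place "tool_from_camera" (4x4, takes a point from camera to tool coordinates, whose origin is the TCP and whose axes are the flange's). Camera axes: x right, y down, z forward; pixel columns grow to the right and rows downward; lengths in mm; the calibration is good to about 2 mm. A picture is of the moment at which its call begins: read the wrist's pose just before it. camera_params takes no time and is no camera call.
- arm.job_done(): hands the job in; it is judged then, once.
The state is a dict: "clock": time; "joints": joint angles; "joint_vel": joint speeds; "joint_efforts": joint torques, N m; "position": TCP position; "ee_rot": TCP orientation; "contact_force": force on the tool from outside, world axes, zero at the start; "wrist_torque": the same for the moment, N m; "gripper_width": finger opening in mm; "grasp_force": force on a finger pad.
Only numpy, scipy, OpenCV 4.12 (cv2) and the standard library are available. Lean on these libraries where they do the work, as an engineer would, in place of code of your own. Each camera call takes 0.05 s, during which the arm holds its last target. There are 200 camera calls.

## Working session

There is one attempt and no reset: what is moved stays moved. The work goes in short steps, Python scripts to look and compute and a tool call to move; the robot and the scene stay as the last step left them, time stands still between calls to the robot, and variables do not carry over. Pictures are saved under pics/ and viewed, at most 10 in all, crops included, and the job is handed in when it is done.

Besides the shell and the picture viewer there is one more tool, called after "Request:" by a JSON object that holds its "method" and its "body", one argument or row to a line. drive_tool: Moves the arm, as the interface text tells. Its arguments: {"type":"object","properties":{"targets":{"type":"array","items":{"type":"array","items":{"type":"number"}}}},"required":["targets"]}

```bash
mkdir -p pics; cat > h.py <<'E'
import numpy as np, cv2
from scipy.spatial.transform import Rotation as R
from bench import arm
def cam(n, st=None):
    p=arm.camera_params(n); f=210/np.tan(np.radians(p["fov_y"])/2)
    K=np.array([[f,0,p["cx"]],[0,f,p["cy"]],[0,0,1.]]); D=np.array(p["D"],float)
    if n=="wrist":
        T=np.eye(4); T[:3,:3]=R.from_quat(st["ee_rot"]).as_matrix(); T[:3,3]=st["position"]
        T=T@np.array(p["tool_from_camera"]); Rw=T[:3,:3]; c=T[:3,3]
    else:
        Rc=cv2.Rodrigues(np.array(p["rvec"],float))[0]; Rw=Rc.T; c=-Rc.T@np.array(p["tvec"],float).ravel()
    return K,D,Rw,c
def onplane(C,uv,z):
    K,D,Rw,c=C; n=cv2.undistortPoints(np.array(uv,float).reshape(-1,1,2),K,D).reshape(-1,2)
    d=np.c_[n,np.ones(len(n))]@Rw.T
    return c+d*((z-c[2])/d[:,2])[:,None]
def proj(C,P):
    K,D,Rw,c=C
    return cv2.projectPoints(np.array(P,float).reshape(-1,1,3),cv2.Rodrigues(Rw.T)[0],-Rw.T@c,K,D)[0].reshape(-1,2)
E
python3 - <<'E'
from h import *
s=arm.read_state(); print(s)
for n in("top","scene"):
    cv2.imwrite(f"pics/{n}0.png",arm.get_image(n)); C=cam(n); print(n,C[3])
print(R.from_quat(s["ee_rot"]).as_matrix().round(3))
E
```

```text
{'clock': 0.0, 'joints': array([-9.78412166e-01,  3.85567584e-01,  6.62535432e-03, -5.04527891e-04,
       -1.19399649e+00, -2.58593238e-01]), 'joint_vel': array([-0.00089484, -0.00037286,  0.00059798,  0.00367376, -0.00098186,
        0.00041283]), 'joint_efforts': array([-8.69290943e-04, -3.92286265e+01,  1.88408464e+01,  4.18639138e+00,
       -4.61252770e-03,  4.60739457e-06]), 'position': array([ 204.5911358, -589.9474082,  230.2139208]), 'ee_rot': array([-1.66029874e-01,  9.86120114e-01,  1.07246615e-03, -2.28592172e-04]), 'contact_force': array([-0.14675898,  0.33628775,  0.20370694]), 'wrist_torque': array([ 0.05247986,  0.0523074 , -0.04352694]), 'grasp_force': 0.0, 'gripper_width': 85.54013779793291}
top [ 455.34104451   -6.81148821 1434.70998865]
scene [1210.85075238 -169.2005359  1178.45587706]
[[-0.945 -0.327 -0.001]
 [-0.327  0.945  0.002]
 [ 0.     0.002 -1.   ]]
```

View pics/top0.png

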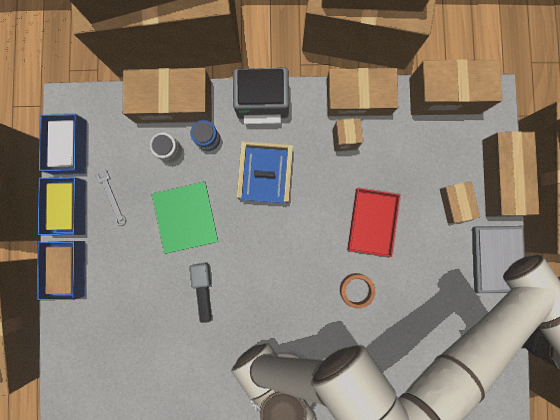

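View pics/scene0.png

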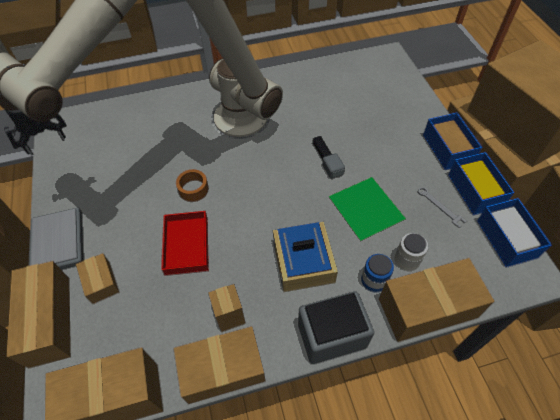

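The top view shows the case at (265,174) with its black bar at (264,174), the mat at (185,217) and the tray at (373,222). Image up is +x and left is +y.

```bash
cat > m.py <<'E'
from h import *
im=cv2.imread("pics/top0.png"); C=cam("top"); hsv=cv2.cvtColor(im,cv2.COLOR_BGR2HSV)
def rect(m,z,roi,nm):
    M=np.zeros_like(m); x0,y0,x1,y1=roi; M[y0:y1,x0:x1]=m[y0:y1,x0:x1]
    cs=cv2.findContours(M,cv2.RETR_EXTERNAL,cv2.CHAIN_APPROX_NONE)[0]; c=max(cs,key=cv2.contourArea)
    P=onplane(C,c.reshape(-1,2),z)[:,:2]
    r=cv2.minAreaRect(P.astype(np.float32)); print(nm,[np.round(v,1) for v in r])
g=cv2.inRange(hsv,(45,80,60),(75,255,255)); rect(g,4,(120,150,240,280),"mat")
rd=cv2.inRange(hsv,(0,150,60),(6,255,255))|cv2.inRange(hsv,(172,150,60),(180,255,255)); rect(rd,40,(330,170,420,280),"tray")
b=cv2.inRange(hsv,(100,120,50),(125,255,255)); rect(b,66,(232,140,298,210),"lid")
k=cv2.inRange(hsv,(0,0,0),(180,255,60)); rect(k,100,(245,160,285,190),"bar")
w=cv2.inRange(hsv,(10,40,120),(30,160,255)); rect(w|b|k,73,(230,138,300,212),"case")
cv2.imwrite("pics/crop1.png",cv2.resize(im[130:220,220:310],None,fx=6,fy=6,interpolation=cv2.INTER_CUBIC))
E
python3 m.py
```

```text
mat [array([513.7, 292.8]), array([188.7, 168.9]), np.float64(11.8)]
tray [array([ 488.7, -279.6]), array([129.1, 186.8]), np.float64(80.5)]
lid [array([632.8,  44. ]), array([129.2, 154.5]), np.float64(84.6)]
bar [array([624.6,  41.7]), array([54.5,  4.9]), np.float64(84.5)]
case [array([640.7,  42.6]), array([151.9, 171.5]), np.float64(84.6)]
```

View pics/crop1.png

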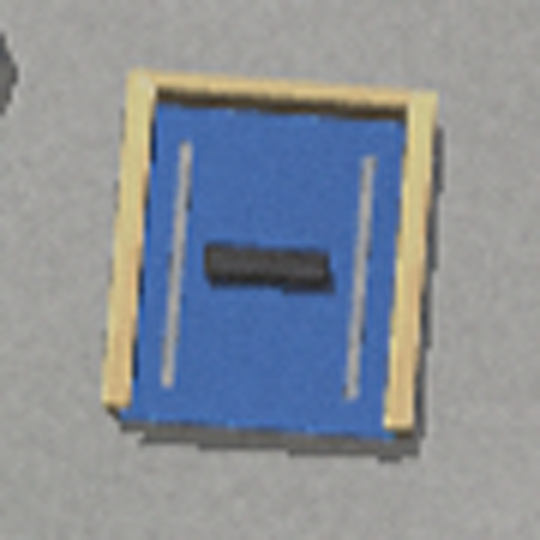

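```bash
cat >> h.py <<'E'
def plan(x,y,z,yaw):  # yaw: world deg of tool y; prints tx ty tz roll from measured pose
    s=arm.read_state(); M=R.from_quat(s["ee_rot"]).as_matrix()
    t=M.T@(np.array([x,y,z])-s["position"]); cur=np.degrees(np.arctan2(M[1,1],M[0,1]))
    r=-((yaw-cur+180)%360-180); print("pos",s["position"].round(1),"yaw %.2f"%cur,"| shift",t.round(1),"roll %.1f"%r, "tilt",np.degrees(M[:2,2]).round(2))
E
python3 -c "
from h import *
plan(628,43.5,230,174.6)"
```

```text
pos [ 204.6 -590.   230.3] yaw 109.12 | shift [-607.5  459.9    1.1] roll -65.5 tilt [-0.05  0.1 ]
```

Request:
{"method": "drive_tool", "body": {
  "targets": [
    [-1, -50, 38, 0, -5],
    [-1, -607, 460, 0, -65.5],
    [-1, -607, 460, 0, -65.5],
    [-1, -607, 460, 0, -65.5],
    [-1, -607, 460, 0, -65.5],
    [-1, -607, 460, 0, -65.5],
    [-1, -607, 460, 0, -65.5],
    [-1, -607, 460, 0, -65.5],
    [-1, -607, 460, 0, -65.5],
    [-1, -607, 460, 0, -65.5],
    [-1, -607, 460, 0, -65.5],
    [-1, -607, 460, 0, -65.5]
  ]
}}

```text
clock: 1.3
position: [538.3, -89.4, 231.1]
ee_rot: [-0.673, 0.739, 0.0, -0.0]
contact_force: [1.4, -0.5, -0.3]
gripper_width: 85.6
grasp_force: 0.0
```

```bash
python3 -c "
from h import *
plan(628,43.5,230,174.6)"
```

```text
pos [538.3 -89.4 231.1] yaw 174.64 | shift [-140.7  -76.9    1.1] roll 0.0 tilt [-0.03  0.  ]
```

Request:
{"method": "drive_tool", "body": {
  "targets": [
    [-1, -140, -77, 0, 0],
    [-1, -140, -77, 0, 0],
    [-1, -140, -77, 0, 0],
    [-1, -140, -77, 0, 0],
    [-1, -140, -77, 0, 0],
    [-1, -140, -77, 0, 0],
    [-1, -140, -77, 0, 0]
  ]
}}

```text
clock: 2.0
position: [626.8, 39.3, 231.5]
ee_rot: [-0.673, 0.74, 0.0, -0.0]
contact_force: [-0.2, -0.1, -0.3]
gripper_width: 85.5
grasp_force: 0.0
```

```bash
python3 - <<'E'
from h import *
s=arm.read_state(); im=arm.get_image("wrist"); cv2.imwrite("pics/w1.png",im); np.save("w1.npy",np.r_[s["position"],s["ee_rot"]])
plan(628,43.5,230,174.6)
E
```

```text
pos [626.9  39.3 231.7] yaw 174.53 | shift [-4.3 -0.7  1.7] roll -0.1 tilt [0. 0.]
```

View pics/w1.png

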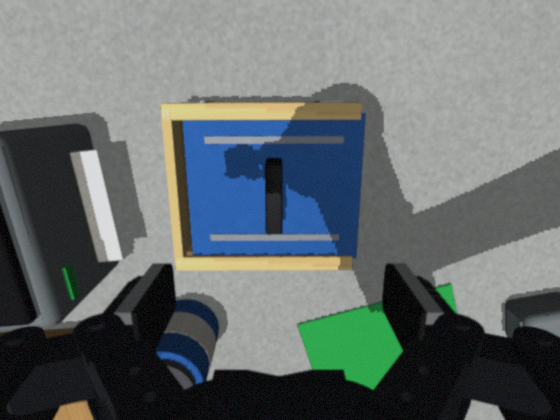

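The wrist view shows the lid panel with the black bar at about (274,196), columns 266–283, rows 157–234. I'll measure the bar at z=100.

```bash
python3 - <<'E'
from h import *
a=np.load("w1.npy"); C=cam("wrist",dict(position=a[:3],ee_rot=a[3:])); im=cv2.imread("pics/w1.png"); print("cam",C[3].round(0))
hsv=cv2.cvtColor(im,cv2.COLOR_BGR2HSV)
k=cv2.inRange(hsv,(0,0,0),(180,255,50)); k[:]=np.where((np.add.outer(np.arange(420),np.zeros(560))>150)&(np.add.outer(np.arange(420),np.zeros(560))<245)&(np.add.outer(np.zeros(420),np.arange(560))>255)&(np.add.outer(np.zeros(420),np.arange(560))<295),k,0)
for z in(100,66):
  c=max(cv2.findContours(k,0,1)[0],key=cv2.contourArea)
  print(z,cv2.boundingRect(c),[np.round(v,1) for v in cv2.minAreaRect(onplane(C,c.reshape(-1,2),z)[:,:2].astype(np.float32))])
w=cv2.inRange(hsv,(12,60,120),(32,255,255)); b=cv2.inRange(hsv,(100,120,50),(125,255,255))
for nm,m,z in(("lid",b,66),("case",w|b,73)):
  m=m.copy(); m[280:]=0;m[:90]=0; m[:,:150]=0;m[:,380:]=0
  c=max(cv2.findContours(m,0,1)[0],key=cv2.contourArea)
  print(nm,[np.round(v,1) for v in cv2.minAreaRect(onplane(C,c.reshape(-1,2),z)[:,:2].astype(np.float32))])
print(hsv[190,262:290,2], hsv[150:165,274,2], hsv[225:240,274,2])
E
```

```text
cam [620. -32. 374.]
100 (265, 158, 17, 76) [array([631.1,  41.6]), array([62.4, 12.7]), np.float64(84.7)]
66 (265, 158, 17, 76) [array([632.5,  50.7]), array([70.2, 14.2]), np.float64(84.7)]
lid [array([631.4,  44.1]), array([132.8, 155.5]), np.float64(84.7)]
case [array([631.2,  42.4]), array([129.8, 152. ]), np.float64(84.7)]
[174 174 156  88  34  17   8  16  18  22  28  17  25  19  20  21  22  25
  25  31  64  93  99 119 160 169 172 165] [ 98  96  94  98  97 100  93  78  41  18  19  22  12   9  17] [ 39  42  42  44  43  43  40  40  61 111 148 160 160 160 158]
```

```bash
python3 -c "
from h import *
plan(631,43.3,74,174.7)"
```

```text
pos [626.9  39.3 231.7] yaw 174.53 | shift [ -4.4  -3.7 157.7] roll -0.2 tilt [0. 0.]
```

Request:
{"method": "drive_tool", "body": {
  "targets": [
    [-1, -4, -4, 40, 0],
    [-1, -4, -4, 80, 0],
    [-1, -4, -4, 115, 0],
    [-1, -4, -4, 140, 0],
    [-1, -4, -4, 140, 0],
    [-1, -4, -4, 140, 0]
  ]
}}

```text
clock: 2.65
position: [632.3, 43.5, 92.3]
ee_rot: [-0.673, 0.74, -0.0, 0.0]
contact_force: [-0.2, -0.0, -0.3]
gripper_width: 85.3
grasp_force: 0.0
```

```bash
python3 -c "
from h import *
plan(631,43.3,74,174.7)"
```

```text
pos [632.3  43.5  92.3] yaw 174.59 | shift [ 0.3  1.3 18.3] roll -0.1 tilt [ 0.05 -0.02]
```

Request:
{"method": "drive_tool", "body": {
  "targets": [
    [-1, 0, 1, 10, 0],
    [-1, 0, 1, 18, 0],
    [-1, 0, 1, 18, 0],
    [0.3, 0, 1, 18, 0],
    [0.6, 0, 1, 18, 0],
    [0.8, 0, 1, 18, 0],
    [1, 0, 1, 18, 0],
    [1, 0, 1, 18, 0],
    [1, 0, 1, 18, 0],
    [1, 0, 1, 18, 0]
  ]
}}

```text
clock: 3.65
position: [631.3, 44.6, 73.7]
ee_rot: [-0.673, 0.739, -0.0, 0.0]
contact_force: [0.3, 0.0, 1.4]
gripper_width: 13.2
grasp_force: 60.3
```

```bash
python3 -c "
from h import *
s=arm.read_state();print(s['gripper_width'],s['grasp_force'],s['contact_force'],s['wrist_torque'])
plan(631-175*.9957,43.3+175*.0924,74,174.7)"
```

```text
13.173217719566793 60.33685326576233 [0.30835304 0.0284255  1.41273684] [0.1430412  0.06614898 0.02025113]
pos [631.3  44.6  73.7] yaw 174.64 | shift [  1.5 175.1  -0.5] roll -0.1 tilt [0.04 0.01]
```

Request:
{"method": "drive_tool", "body": {
  "targets": [
    [1, 0, 5, 0, 0],
    [1, 0, 15, 0, 0],
    [1, 0, 30, 0, 0],
    [1, 0, 45, 0, 0],
    [1, 0, 60, 0, 0],
    [1, 0, 75, 0, 0],
    [1, 0, 90, 0, 0],
    [1, 0, 95, 0, 0],
    [1, 0, 95, 0, 0]
  ]
}}

```text
clock: 4.55
position: [534.7, 53.3, 73.6]
ee_rot: [-0.673, 0.739, 0.001, -0.001]
contact_force: [-4.1, 1.3, 5.7]
gripper_width: 13.2
grasp_force: 60.8
```

```bash
python3 -c "
from h import *
s=arm.read_state();print(s['gripper_width'],s['grasp_force'],s['contact_force'],s['wrist_torque'])
plan(631-175*.9957,43.6+175*.0924,74,174.7)"
```

```text
13.239468275406825 60.7870352268219 [-4.11256069  1.30827341  5.69186512] [0.20183833 0.89621641 0.05767164]
pos [534.7  53.3  73.6] yaw 174.64 | shift [ 0.8 78.2 -0.2] roll -0.1 tilt [-0.13 -0.02]
```

Request:
{"method": "drive_tool", "body": {
  "targets": [
    [1, 0, 5, -0.5, 0],
    [1, 0, 15, -0.5, 0],
    [1, 0, 27, -0.5, 0],
    [1, 0, 40, -0.5, 0],
    [1, 0, 53, -0.5, 0],
    [1, 0, 66, -0.5, 0],
    [1, 0, 79, -0.5, 0],
    [1, 0, 87, -0.5, 0],
    [1, 0, 90, -0.5, 0],
    [1, 0, 90, -0.5, 0]
  ]
}}

```text
clock: 5.55
position: [446.6, 61.9, 73.9]
ee_rot: [-0.673, 0.739, -0.0, 0.0]
contact_force: [0.6, 0.1, -1.8]
gripper_width: 12.7
grasp_force: 59.8
```

```bash
python3 - <<'E'
from h import *
s=arm.read_state();print(s['gripper_width'],s['grasp_force'],s['contact_force'],s['wrist_torque'])
plan(513.7,292.8,150,191.8)
cv2.imwrite("pics/s2.png",arm.get_image("scene")[120:320,200:480])
E
```

```text
12.74193946811839 59.79865908622742 [ 0.59535892  0.06231193 -1.79316218] [ 0.02568395 -0.00437632  0.02289641]
pos [446.6  61.9  73.9] yaw 174.66 | shift [-236.1  -45.4  -76.1] roll -17.1 tilt [0.01 0.  ]
```

View pics/s2.png

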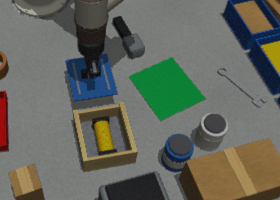

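The lid is clear of the case and held. The case stands open, with the yellow filter visible in it.

Request:
{"method": "drive_tool", "body": {
  "targets": [
    [1, 0, 0, -15, 0],
    [1, 0, 0, -40, 0],
    [1, -20, -4, -60, -2],
    [1, -50, -10, -60, -5],
    [1, -85, -16, -60, -8],
    [1, -120, -23, -60, -11],
    [1, -155, -30, -60, -14],
    [1, -190, -36, -60, -17],
    [1, -215, -41, -60, -17],
    [1, -230, -44, -60, -17],
    [1, -236, -45, -60, -17],
    [1, -236, -45, -60, -17]
  ]
}}

```text
clock: 6.8
position: [513.7, 292.5, 133.4]
ee_rot: [0.775, -0.632, -0.0, 0.0]
contact_force: [0.2, 0.3, -1.5]
gripper_width: 12.7
grasp_force: 59.8
```

```bash
python3 - <<'E'
from h import *
s=arm.read_state();print(s['gripper_width'],s['grasp_force'],s['contact_force'],s['wrist_torque'])
plan(513.7,292.8,45,191.8)
E
```

```text
12.73661035207669 59.79871988296509 [ 0.17952964  0.33843329 -1.50743772] [-0.00201807 -0.02697373 -0.01236496]
pos [513.7 292.5 133.4] yaw -168.38 | shift [-0.4 -0.2 88.4] roll -0.2 tilt [-0.04 -0.03]
```

Request:
{"method": "drive_tool", "body": {
  "targets": [
    [1, 0, 0, 20, 0],
    [1, 0, 0, 45, 0],
    [1, 0, 0, 70, 0],
    [1, 0, 0, 90, 0],
    [1, 0, 0, 103, 0],
    [1, 0, 0, 110, 0],
    [1, 0, 0, 112, 0],
    [1, 0, 0, 113, 0],
    [1, 0, 0, 114, 0],
    [1, 0, 0, 114, 0],
    [1, 0, 0, 114, 0]
  ]
}}

```text
clock: 7.9
position: [513.9, 292.8, 20.4]
ee_rot: [0.775, -0.632, 0.0, -0.001]
contact_force: [-0.8, -0.2, -1.3]
gripper_width: 13.0
grasp_force: 59.9
```

```bash
python3 - <<'E'
from h import *
s=arm.read_state();print(s['contact_force'],s['wrist_torque'])
plan(513.7,292.8,17.7,191.8)
E
```

```text
[-0.83651129 -0.16793407 -1.31572575] [-0.01096263  0.09142379  0.02879269]
pos [513.9 292.8  20.4] yaw -168.37 | shift [-0.   0.2  2.7] roll -0.2 tilt [0.04 0.04]
```

Request:
{"method": "drive_tool", "body": {
  "targets": [
    [1, 0, 0, 0.5, 0],
    [1, 0, 0, 1, 0],
    [1, 0, 0, 1.5, 0],
    [1, 0, 0, 2, 0],
    [1, 0, 0, 2, 0]
  ]
}}

```text
clock: 8.4
position: [513.7, 292.5, 17.7]
ee_rot: [0.775, -0.632, -0.0, 0.0]
contact_force: [0.8, 0.1, -0.1]
gripper_width: 13.0
grasp_force: 59.9
```

Request:
{"method": "drive_tool", "body": {
  "targets": [
    [1, 0, 0, 0.4, 0],
    [1, 0, 0, 0.8, 0],
    [1, 0, 0, 0.8, 0]
  ]
}}

```text
clock: 8.7
position: [513.7, 292.6, 17.6]
ee_rot: [0.775, -0.632, 0.0, -0.0]
contact_force: [-2.7, -0.6, 4.8]
gripper_width: 12.9
grasp_force: 60.7
```

Request:
{"method": "drive_tool", "body": {
  "targets": [
    [0.6, 0, 0, 0, 0],
    [0.2, 0, 0, 0, 0],
    [-0.2, 0, 0, 0, 0],
    [-0.2, 0, 0, 0, 0],
    [-0.2, 0, 0, -15, 0],
    [-0.2, 0, 0, -50, 0],
    [-0.2, 0, 0, -90, 0],
    [-0.2, 0, 0, -130, 0],
    [-0.2, 0, 0, -170, 0],
    [-0.2, 0, 0, -200, 0],
    [-0.2, 0, 0, -200, 0]
  ]
}}

```text
clock: 9.8
position: [516.0, 294.1, 222.7]
ee_rot: [0.775, -0.632, 0.001, -0.005]
contact_force: [0.1, -0.6, -0.7]
gripper_width: 51.3
grasp_force: 0.0
```

```bash
python3 - <<'E'
from h import *
plan(640,0,218,84.6); plan(640,0,218,264.6); print(arm.read_state()["joints"].round(2))
E
```

```text
pos [516.  294.1 222.7] yaw -168.33 | shift [313.1 -62.    3.8] roll 107.1 tilt [0.51 0.38]
pos [516.  294.1 222.7] yaw -168.33 | shift [313.1 -62.    3.8] roll -72.9 tilt [0.51 0.38]
[ 0.79  0.33 -0.09  0.   -1.13 -0.59]
```

```bash
python3 - <<'E'
from h import *
im=arm.get_image("top"); cv2.imwrite("pics/top3.png",im); C=cam("top"); hsv=cv2.cvtColor(im,cv2.COLOR_BGR2HSV)
y=cv2.inRange(hsv,(18,150,80),(34,255,255)); y[:130]=0;y[220:]=0;y[:,:225]=0;y[:,305:]=0
c=max(cv2.findContours(y,0,1)[0],key=cv2.contourArea)
for z in (31,): print("filter",cv2.boundingRect(c),[np.round(v,1) for v in cv2.minAreaRect(onplane(C,c.reshape(-1,2),z)[:,:2].astype(np.float32))])
a=cv2.resize(im[130:220,220:310],None,fx=4,fy=4,interpolation=2); b=cv2.resize(im[170:260,140:230],None,fx=4,fy=4,interpolation=2)
cv2.imwrite("pics/c3.png",np.hstack([a,b]))
E
```

```text
filter (257, 154, 17, 33) [array([651.4,  41.7]), array([41.4, 96.5]), np.float64(83.5)]
```

View pics/c3.png

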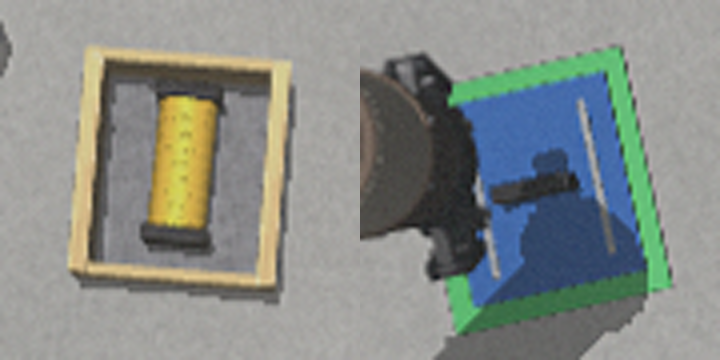

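The lid lies on the mat inside its border, handle up. The filter is in the case at about crop (183,165), with a yaw of about -6.5°.

```bash
python3 - <<'E'
from h import *
plan(649,41.5,218,263.5)
E
```

```text
pos [514.6 293.3 219.6] yaw -168.37 | shift [273.8 -80.9   1.2] roll -71.9 tilt [0.24 0.23]
```

Request:
{"method": "drive_tool", "body": {
  "targets": [
    [-0.5, 20, -6, 0, -5],
    [-0.5, 50, -15, 0, -13],
    [-0.5, 85, -25, 0, -21],
    [-0.5, 120, -35, 0, -29],
    [-0.5, 155, -46, 0, -37],
    [-0.5, 190, -56, 0, -45],
    [-0.5, 220, -65, 0, -53],
    [-0.5, 250, -74, 0, -61],
    [-0.5, 268, -79, 0, -69],
    [-0.5, 274, -81, 0, -72],
    [-0.5, 274, -81, 0, -72],
    [-0.5, 274, -81, 0, -72]
  ]
}}

```text
clock: 11.05
position: [647.6, 40.5, 215.5]
ee_rot: [0.998, -0.056, -0.001, 0.0]
contact_force: [-0.4, -0.4, 0.3]
gripper_width: 64.0
grasp_force: 0.0
```

Request:
{"method": "drive_tool", "body": {
  "targets": [
    [-0.5, 0, 0, 0, 0],
    [-0.5, 0, 0, 0, 0],
    [-0.5, 0, 0, 0, 0]
  ]
}}

```text
clock: 11.35
position: [648.1, 41.1, 217.1]
ee_rot: [0.998, -0.055, 0.0, -0.0]
contact_force: [0.2, 0.2, -0.4]
gripper_width: 64.3
grasp_force: 0.0
```

```bash
python3 - <<'E'
from h import *
s=arm.read_state(); im=arm.get_image("wrist"); cv2.imwrite("pics/w4.png",im); C=cam("wrist",s); hsv=cv2.cvtColor(im,cv2.COLOR_BGR2HSV); print("cam",C[3].round(0))
y=cv2.inRange(hsv,(18,150,60),(34,255,255))
c=max(cv2.findContours(y,0,1)[0],key=cv2.contourArea)
print("filter",cv2.boundingRect(c),[np.round(v,1) for v in cv2.minAreaRect(onplane(C,c.reshape(-1,2),40)[:,:2].astype(np.float32))])
plan(649,41.5,80,263.5)
E
```

```text
cam [719.  33. 360.]
filter (254, 130, 48, 107) [array([644. ,  43.2]), array([ 43.1, 101. ]), np.float64(83.4)]
pos [648.1  41.  217.2] yaw -96.35 | shift [  0.8  -0.6 137.2] roll 0.2 tilt [0.01 0.01]
```

View pics/w4.png

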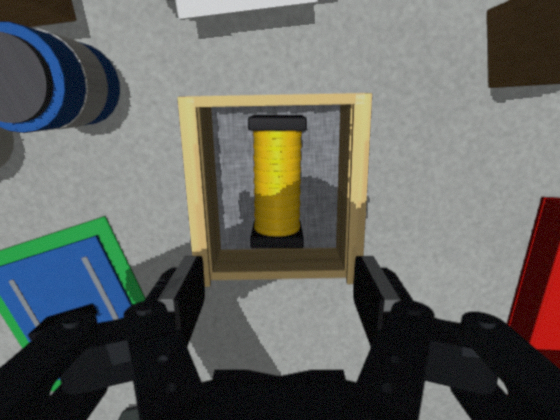

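Request:
{"method": "drive_tool", "body": {
  "targets": [
    [-0.5, 0, -1, 20, 0],
    [-0.5, 0, -1, 50, 0],
    [-0.5, 0, -1, 85, 0],
    [-0.5, 0, -1, 115, 0],
    [-0.5, 0, -1, 130, 0],
    [-0.5, 0, -1, 137, 0],
    [-0.5, 0, -1, 137, 0],
    [-0.5, 0, -1, 137, 0]
  ]
}}

```text
clock: 12.2
position: [649.2, 41.7, 81.2]
ee_rot: [0.998, -0.055, 0.001, -0.0]
contact_force: [-0.3, 0.1, 0.3]
gripper_width: 64.4
grasp_force: 0.0
```

```bash
python3 - <<'E'
from h import *
plan(648,42,11,263.5)
E
```

```text
pos [649.2  41.7  81.2] yaw -96.35 | shift [-1.4 -0.1 70.2] roll 0.1 tilt [0.12 0.02]
```

Request:
{"method": "drive_tool", "body": {
  "targets": [
    [-0.5, -1, 0, 15, 0],
    [-0.5, -1, 0, 32, 0],
    [-0.5, -1, 0, 48, 0],
    [-0.5, -1, 0, 60, 0],
    [-0.5, -1, 0, 67, 0],
    [-0.5, -1, 0, 69, 0],
    [-0.5, -1, 0, 69, 0],
    [-0.5, -1, 0, 69, 0]
  ]
}}

```text
clock: 13.0
position: [651.1, 42.8, 19.3]
ee_rot: [0.999, -0.054, 0.005, -0.0]
contact_force: [-7.3, 3.3, 27.3]
gripper_width: 63.9
grasp_force: 6.9
```

Request:
{"method": "drive_tool", "body": {
  "targets": [
    [-0.3, 0, 0, 0, 0],
    [-0.1, 0, 0, 0, 0],
    [0.2, 0, 0, 0, 0],
    [1, 0, 0, 0, 0],
    [1, 0, 0, 0, 0],
    [1, 0, 0, 0, 0],
    [1, 0, 0, 0, 0]
  ]
}}

```text
clock: 13.7
position: [648.2, 42.0, 12.6]
ee_rot: [0.998, -0.055, 0.001, -0.0]
contact_force: [-2.3, 1.8, 8.8]
gripper_width: 42.5
grasp_force: 60.3
```

```bash
python3 - <<'E'
from h import *
s=arm.read_state();print(s['gripper_width'],s['grasp_force'],s['contact_force'],s['wrist_torque'])
plan(488.7,-279.6,130,260.5)
E
```

```text
42.50936655321273 60.30329883098602 [-2.30260656  1.75652306  8.76063741] [ 0.44155659  0.60775493 -0.04280892]
pos [648.2  42.   12.6] yaw -96.34 | shift [-122.8  337.2 -117.7] roll 3.2 tilt [0.1  0.01]
```

Request:
{"method": "drive_tool", "body": {
  "targets": [
    [1, 0, 0, -3, 0],
    [1, 0, 0, -8, 0],
    [1, 0, 0, -20, 0],
    [1, 0, 0, -40, 0],
    [1, 0, 0, -70, 0],
    [1, 0, 0, -100, 0],
    [1, 0, 0, -120, 0],
    [1, 0, 0, -120, 0],
    [1, 0, 0, -120, 0]
  ]
}}

```text
clock: 14.6
position: [646.7, 41.6, 130.6]
ee_rot: [0.998, -0.056, -0.0, -0.0]
contact_force: [-1.4, 0.7, -3.5]
gripper_width: 42.7
grasp_force: 61.3
```

```bash
python3 - <<'E'
from h import *
s=arm.read_state();print(s['gripper_width'],s['grasp_force'],s['contact_force'],s['wrist_torque'])
im=arm.get_image("wrist"); sc=arm.get_image("scene"); cv2.imwrite("pics/w5.png",np.hstack([cv2.resize(im,(400,300)),cv2.resize(sc[130:310,230:470],(400,300))]))
plan(488.7,-279.6,130,260.5)
E
```

```text
42.65278398865136 61.277750730514526 [-1.3580177   0.66935254 -3.53914838] [-0.03275764  0.12605375  0.03895291]
pos [646.   41.3 129. ] yaw -96.41 | shift [-1.205e+02  3.365e+02 -2.000e-01] roll 3.1 tilt [-0.22 -0.03]
```

View pics/w5.png

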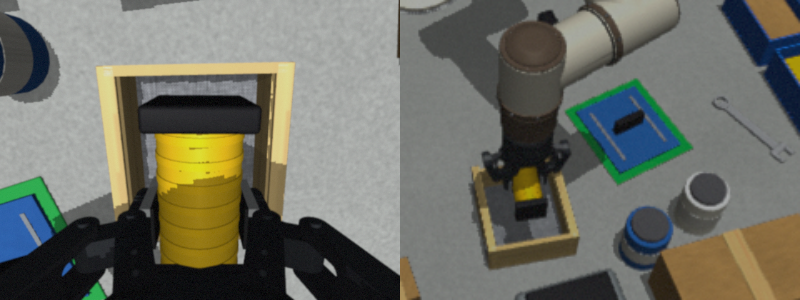

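The filter is held level and the lid is centred on the mat.

Request:
{"method": "drive_tool", "body": {
  "targets": [
    [1, -6, 15, 0, 0],
    [1, -16, 45, 0, 0],
    [1, -29, 80, 0, 0],
    [1, -43, 120, 0, 1],
    [1, -57, 160, 0, 1],
    [1, -72, 200, 0, 2],
    [1, -86, 240, 0, 2],
    [1, -100, 280, 0, 3],
    [1, -111, 310, 0, 3],
    [1, -118, 328, 0, 3],
    [1, -121, 336, 0, 3],
    [1, -121, 336, 0, 3]
  ]
}}

```text
clock: 15.9
position: [488.6, -279.7, 130.2]
ee_rot: [0.997, -0.083, -0.001, -0.0]
contact_force: [0.1, -0.8, -2.9]
gripper_width: 42.3
grasp_force: 61.4
```

Request:
{"method": "drive_tool", "body": {
  "targets": [
    [1, 0, 0, 0, 0],
    [1, 0, 0, 0, 0],
    [1, 0, 0, 0, 0]
  ]
}}

```text
clock: 16.2
position: [490.3, -278.1, 130.9]
ee_rot: [0.997, -0.081, -0.0, -0.0]
contact_force: [0.6, 0.6, -1.7]
gripper_width: 42.5
grasp_force: 61.4
```

```bash
python3 - <<'E'
from h import *
s=arm.read_state();print(s['gripper_width'],s['contact_force'],s['wrist_torque'])
plan(488.7,-279.6,17,260.5)
E
```

```text
42.518409578145075 [ 0.61049213  0.55935098 -1.72938005] [-0.02515627  0.03179077  0.01778701]
pos [ 490.3 -278.1  130.9] yaw -99.29 | shift [ -1.3   1.8 113.9] roll 0.2 tilt [-0.  0.]
```

Request:
{"method": "drive_tool", "body": {
  "targets": [
    [1, -1, 1, 20, 0],
    [1, -1, 1, 45, 0],
    [1, -1, 1, 70, 0],
    [1, -1, 1, 90, 0],
    [1, -1, 1, 104, 0],
    [1, -1, 1, 111, 0],
    [1, -1, 1, 114, 0],
    [1, -1, 1, 114, 0],
    [1, -1, 1, 114, 0],
    [1, -1, 1, 114, 0]
  ]
}}

```text
clock: 17.2
position: [489.3, -279.8, 17.9]
ee_rot: [0.997, -0.082, 0.001, 0.0]
contact_force: [0.9, 0.1, -2.9]
gripper_width: 42.4
grasp_force: 61.4
```

Request:
{"method": "drive_tool", "body": {
  "targets": [
    [1, 0, 0, 1, 0],
    [1, 0, 0, 2, 0],
    [1, 0, 0, 3, 0],
    [1, 0, 0, 3, 0],
    [1, 0, 0, 3, 0]
  ]
}}

```text
clock: 17.7
position: [488.6, -279.7, 13.9]
ee_rot: [0.997, -0.082, -0.0, -0.0]
contact_force: [-0.3, 0.6, -2.6]
gripper_width: 42.3
grasp_force: 61.4
```

Request:
{"method": "drive_tool", "body": {
  "targets": [
    [1, 0, 0, 0.5, 0],
    [1, 0, 0, 1, 0],
    [1, 0, 0, 1.5, 0],
    [1, 0, 0, 1.5, 0],
    [1, 0, 0, 1.5, 0]
  ]
}}

```text
clock: 18.2
position: [488.7, -279.7, 12.5]
ee_rot: [0.997, -0.082, -0.0, -0.0]
contact_force: [0.2, 0.3, -3.9]
gripper_width: 42.6
grasp_force: 61.4
```

Request:
{"method": "drive_tool", "body": {
  "targets": [
    [1, 0, 0, 0.5, 0],
    [1, 0, 0, 1, 0],
    [1, 0, 0, 1, 0],
    [1, 0, 0, 1, 0]
  ]
}}

```text
clock: 18.6
position: [488.7, -279.7, 11.7]
ee_rot: [0.997, -0.082, 0.0, 0.0]
contact_force: [-1.3, 0.6, -2.0]
gripper_width: 42.2
grasp_force: 61.7
```

Request:
{"method": "drive_tool", "body": {
  "targets": [
    [1, 0, 0, 0.5, 0],
    [1, 0, 0, 1, 0],
    [1, 0, 0, 1, 0],
    [1, 0, 0, 1, 0]
  ]
}}

```text
clock: 19.0
position: [488.7, -279.7, 11.6]
ee_rot: [0.997, -0.082, 0.0, 0.0]
contact_force: [-2.1, 1.5, 5.8]
gripper_width: 42.5
grasp_force: 62.3
```

Request:
{"method": "drive_tool", "body": {
  "targets": [
    [0.1, 0, 0, 0, 0],
    [-0.1, 0, 0, 0, 0],
    [-0.3, 0, 0, 0, 0],
    [-0.4, 0, 0, 0, 0],
    [-0.4, 0, 0, -10, 0],
    [-0.4, 0, 0, -30, 0],
    [-0.4, 0, 0, -60, 0],
    [-0.4, 0, 0, -100, 0],
    [-0.4, 0, 0, -140, 0],
    [-0.4, 0, 0, -180, 0],
    [-0.4, 0, 0, -200, 0],
    [-0.4, 0, 0, -200, 0]
  ]
}}

```text
clock: 20.2
position: [490.6, -280.5, 215.4]
ee_rot: [0.997, -0.081, 0.005, 0.001]
contact_force: [1.0, 0.1, 0.2]
gripper_width: 60.0
grasp_force: 0.0
```

Request:
{"method": "drive_tool", "body": {
  "targets": [
    [-0.4, 50, 0, 0, 0],
    [-0.4, 100, 0, 0, 0],
    [-0.4, 120, 0, 0, 0],
    [-0.4, 120, 0, 0, 0],
    [-0.4, 120, 0, 0, 0],
    [-0.4, 120, 0, 0, 0],
    [-0.4, 120, 0, 0, 0]
  ]
}}

```text
clock: 20.9
position: [606.1, -299.2, 211.0]
ee_rot: [0.997, -0.082, 0.0, -0.0]
contact_force: [-0.2, -0.9, -0.4]
gripper_width: 59.7
grasp_force: 0.0
```

```bash
python3 - <<'E'
from h import *
im=arm.get_image("scene"); cv2.imwrite("pics/end.png",np.hstack([cv2.resize(im[120:360,60:260],(380,456)),cv2.resize(im[120:360,230:430],(380,456))]))
C=cam("top"); t=arm.get_image("top"); hsv=cv2.cvtColor(t,cv2.COLOR_BGR2HSV)
for nm,m,z,(x0,y0,x1,y1) in (("lid",cv2.inRange(hsv,(100,120,40),(125,255,255)),10,(140,170,230,265)),("filter",cv2.inRange(hsv,(18,150,80),(34,255,255)),30,(330,170,420,280))):
    M=np.zeros_like(m); M[y0:y1,x0:x1]=m[y0:y1,x0:x1]; cs=cv2.findContours(M,0,1)[0]
    if cs: c=max(cs,key=cv2.contourArea); print(nm,[np.round(v,1) for v in cv2.minAreaRect(onplane(C,c.reshape(-1,2),z)[:,:2].astype(np.float32))])
s=arm.read_state(); print(s["clock"],s["position"],s["contact_force"])
E
```

```text
lid [array([514.5, 291.3]), array([154.8, 133.7]), np.float64(11.7)]
filter [array([ 489.2, -281.5]), array([41.6, 95.2]), np.float64(79.3)]
21.0 [ 606.42283301 -299.26572836  211.18542968] [-0.24568293 -0.10473511  0.23027934]
```

View pics/end.png

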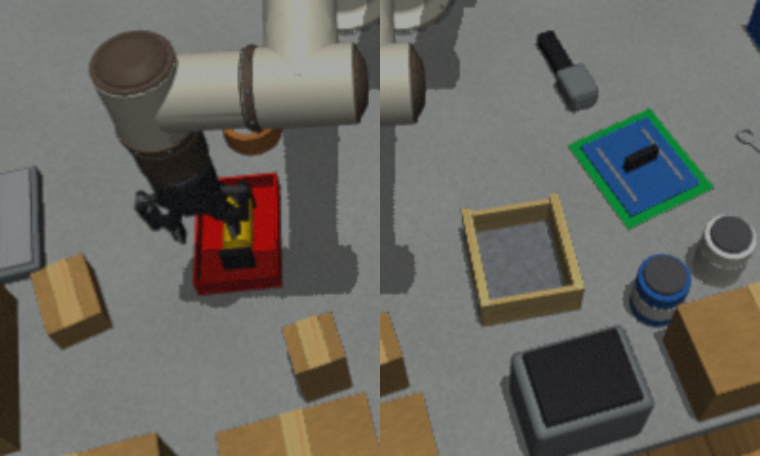

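The lid sits in the middle of the mat, 2 mm off centre. The filter lies flat in the tray, the case is empty and the bystanders look untouched.

```bash
python3 -c "
from bench import arm
print(arm.job_done())"
```

```text
the job is handed in; nothing more can be done
None
```

I handed the job in at about 21 s: the lid lies handle up within 2 mm of the mat's centre, the filter lies flat in the tray, and the bystanders look undisturbed; the gripper met up to 27 N from an unidentified contact while reaching into the case.

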